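# Build up the edge burnisher's wheel stack

## Robot

A 6-joint arm with a two-finger parallel gripper is mounted at the origin on the work surface. World frame = base frame: x ahead of the robot, y to its left, z up, the work surface at z = 0. Lengths are in m, angles in rad, forces in N, time in s.
With the tool pointing down it reaches from about 0.275 to 0.85 m from the base axis. Payload 5.2 kg.
Tool frame: the origin (TCP) lies between the finger pads; the fingertips stand bot.tip_extent ahead of it and the grasp point (between the pads) lies 3 mm ahead of it (bot.tip_extent is the distance from the TCP to the fingertips, in m); y points along the fingers, z is the direction in which the jaws open and shut, and the axes are right-handed (so a half turn about y gives the same grasp; the last joint's range is limited). The gripper opens to 85 mm and grips with 20 to 120 N. Pads are 22 mm wide; open, the fingers measure 114 mm over their backs; the gripper's body (76 mm by 85 mm) begins 54 mm behind the grasp point. The pads swing forward as they close: fully open they stand 13 mm farther back than shut.
Start: joints at [-1.467, 0.259, 1.535, -0, 1.348, -0.203], TCP at [0.166, -0.524, 0.253] pointing down, gripper open.
Joint ranges: [-3.14, 3.14], [-0.91, 2.08], [0.19, 2.58], [-1.22, 4.36], [0.22, 2.71], [-3.12, 3.12]. Speed limits (rad/s): [2.57, 2.57, 3.14, 3.14, 3.14, 3.14].

## Interface

Orientations are given as a unit quaternion [x, y, z, w].
In Python, from plant import status, eyes, bot gives the robot as it stands.
- The arm moves only by the tool play_rows, never from a script. Its argument "increments" is a list of rows, each a list of 7 numbers: the shift along the tool's x, y, z in m, then the turn, a rotation vector about the tool's x, y, z in rad, then the opening, from -1 (shut) to 1 (fully open). In form: [[dx, dy, dz, ax, ay, az, hand], ...]. A call has 1 to 20 rows; each row is the pose to reach, as a shift and turn from the pose commanded when the call began, along the tool's axes at that moment; what a row does not reach only later rows make up. A row lasts 1/12 s, in which the tool goes at most 41.7 mm and 7.16 degrees, less where a joint would pass 70% of its speed; a pose out of reach is approached as far as the arm can. A call with a gripper value outside its range is refused whole. The fingers move at their own pace and stop on an object; "squeeze" is the grip in N (left out, the last holds). Time passes only in rows, so rows that repeat a pose let the fingers close. It gives the time, the measured TCP pose, the force and the opening at its end, in the units of the state.
- status.get_obs(): the state, without advancing time (a new reading comes with each control period).
- eyes.capture(name): name is "scene" or "top" or "wrist"; returns a dict with "pixels" (384x512x3 uint8, red, green, blue), "fx", "fy", "cx", "cy" (pixels), "world_to_cam" (4x4, takes a point from world to camera coordinates). Camera axes: x right, y down, z forward; pixel columns grow to the right and rows downward; lengths in m; the calibration is good to about 2 mm. A picture is of the moment at which its call begins. There is no depth.
- bot.hand_in(): hands the job in, once; it reports no verdict.
Trained networks look in the newest picture that a camera, given by its name, has taken for a name from the list of things; names that differ only in an ending like _2 or _b are one class to them, and where a whole thing is asked for, a point or a joint stands for the part that bears it (a point fixed in the world has none). Each returns a list of dicts, best first, with "p" (0 to 1); they miss things now and then, are a little off and sometimes report something else, mostly with a low value. They report only what shows in the picture. A call takes as long as a camera call. They do not tell look-alikes from the thing itself.
- eyes.search_frame(label, camera): "location" ([row, column] in pixels, amid what is visible of it).
- eyes.masks_of(label, camera): "pixels" (384x512 bool, what is visible of it) and "location" ([row, column] in pixels, amid what is visible of it).
The state is a dict: "time": time; "joints": joint angles; "qd": joint speeds; "tau": joint torques, N m; "tcp_pos": TCP position; "ee_rot": TCP orientation; "wrist_force": force on the tool from outside, world axes, zero at the start; "ft_torque": the same for the moment, N m; "width": opening from 0.0 (shut) to 1.0 (fully open).
Only numpy, scipy, OpenCV 4.12 (cv2) and the standard library are available. Lean on these libraries where they do the work, as an engineer would, in place of code of your own. Each camera call takes 0.05 s, during which the arm holds its last target. There are 200 camera calls.

## Task

Fit the edge burnisher: thread the parts onto its upright shaft one at a time, first the large wooden wheel, then the short steel sleeve, then the small wooden wheel, and last the brass cap over the end of the shaft. Each must sit fully down on the one below. The long steel sleeve, the jar and the hammer are not needed: leave them where they are.

Things in the scene. Friction and masses are not known exactly. Their poses are not given: they have to be found in the camera images.
- burnisher: the burnisher, fixed to the bench: a low green round motor pot, 110 mm across, with its upper face 50 mm above the bench, a small switch on its side, and an upright bright steel shaft in its middle. Origin on the bench on the shaft's axis; z up along the shaft.
- shoulder (a point): the seat on the burnisher: centre of the flat shoulder (a disc 30 mm across, 4 mm above the pot's upper face), 54 mm above the bench. The shaft, 14 mm in diameter, rises 64 mm from here to its tip; its last 7 mm taper to 8 mm across. z up along the shaft.
- wheel_large: large pale wooden wheel lying flat: 64 mm across, 20 mm high, with a plain 22 mm through bore and a 6 mm wide, 4 mm deep groove round the middle of its rim. Origin in the middle of its underside; z up along the bore. About 45 g.
- sleeve_short: short steel sleeve standing upright: 36 mm across, 16 mm high, 22 mm through bore. Origin in the middle of its underside; z up along the bore. About 80 g.
- wheel_small: small pale wooden wheel lying flat: 44 mm across, 18 mm high, 22 mm through bore, a 6 mm wide, 3 mm deep groove round the middle of its rim. Origin in the middle of its underside; z up along the bore. About 20 g.
- cap: brass cap standing mouth down: 32 mm across, 24 mm high, closed on top with a bevelled edge (the straight side is 20 mm high); from below a blind bore 22 mm wide and 15 mm deep. Origin in the middle of its underside; z up. About 90 g.
- sleeve_long: long steel sleeve standing upright: 36 mm across, 42 mm high, 22 mm bore; not needed, to be left alone. Origin in the middle of its underside.
- jar: amber glass jar with a black lid, 60 mm across and 75 mm high, to be left alone. Origin in the middle of its underside.
- hammer: hammer lying on the bench, about 260 mm long, to be left alone. Origin at its underside, about the middle of its length.
Not all that is in view belongs to the job. What is shaped like the wheel_small but turquoise is not meant.

How it is judged:
On the way, in this order (a step that is already met when the one before it is completed fails the run):
1. the large wheel is on the shaft, down on the shoulder (horizontal distance between wheel_large and shoulder below 0.006 m and z of wheel_large in the frame of shoulder between -0.003 and 0.003 m and angle between wheel_large's own z axis and vertical below 0.08 rad), for 0.2 s.
2. the short sleeve is on the shaft, down on the large wheel (horizontal distance between sleeve_short and shoulder below 0.006 m and z of sleeve_short in the frame of shoulder between 0.017 and 0.023 m and angle between sleeve_short's own z axis and vertical below 0.08 rad), for 0.2 s.
3. the small wheel is on the shaft, down on the short sleeve (horizontal distance between wheel_small and shoulder below 0.006 m and z of wheel_small in the frame of shoulder between 0.033 and 0.039 m and angle between wheel_small's own z axis and vertical below 0.08 rad), for 0.2 s.
4. the cap is over the shaft's end, down on the small wheel (horizontal distance between cap and shoulder below 0.006 m and z of cap in the frame of shoulder between 0.051 and 0.057 m and angle between cap's own z axis and vertical below 0.08 rad), for 0.2 s.
At the end, for the whole second after the job is handed in: Large wheel, short sleeve, small wheel and cap are on the shaft in that order from below, each upright (within 0.08 rad), within 6 mm of the shaft's axis and within 3 mm of its height when seated (undersides 0, 20, 36 and 54 mm above the shoulder), at rest and released (all of step 1 and all of step 2 and all of step 3 and all of step 4 and linear speed of each of wheel_large, sleeve_short, wheel_small, cap below 0.02 m/s); the robot touches nothing.
It fails at once if the long sleeve is shifted by more than 25 mm (distance of sleeve_long from where it was at the start of the episode above 0.025 m).
It fails at once if the jar is shifted by more than 25 mm (distance of jar from where it was at the start of the episode above 0.025 m).
It fails at once if the hammer is shifted by more than 25 mm (distance of hammer from where it was at the start of the episode above 0.025 m).
It also fails if it takes over 96 s, if anything falls off the work surface, if the arm or the gripper's body presses on something with over 40 N, if the wrist force passes 120 N, or if a joint passes its speed limit or range.

## Working session

There is one attempt and no reset: what is moved stays moved. The work goes in short steps, Python scripts to look and compute and a tool call to move; the robot and the scene stay as the last step left them, time stands still between calls to the robot, and variables do not carry over. Pictures are saved under pics/ and viewed, about 12 in all and at most 16, crops included, and the job is handed in when it is done.

Besides the shell and the picture viewer there is one more tool, called after "Request:" as name(argument=value, ...) on one line, values as JSON. play_rows: Moves the arm, as the interface text tells. Its arguments: {"type":"object","properties":{"increments":{"type":"array","items":{"type":"array","items":{"type":"number"}}},"squeeze":{"type":"number"}},"required":["increments"]}

```bash
mkdir -p pics; ls
cat > h.py <<'E'
import numpy as np, cv2
from plant import status, eyes, bot
def ray(c,px):
    M=np.array(c["world_to_cam"]);R=M[:3,:3];t=M[:3,3]
    d=R.T@np.array([(px[1]-c["cx"])/c["fx"],(px[0]-c["cy"])/c["fy"],1]);return -R.T@t,d
def atz(c,px,z):
    o,d=ray(c,px);return o+d*(z-o[2])/d[2]
def proj(c,p):
    M=np.array(c["world_to_cam"]);q=M[:3,:3]@np.array(p)+M[:3,3]
    return np.array([c["cy"]+c["fy"]*q[1]/q[2],c["cx"]+c["fx"]*q[0]/q[2]])
def save(c,n,crop=None,s=1):
    im=c["pixels"][:,:,::-1]
    if crop: im=im[crop[0]:crop[1],crop[2]:crop[3]]
    cv2.imwrite("pics/"+n,cv2.resize(im,None,fx=s,fy=s,interpolation=cv2.INTER_CUBIC))
E
python3 - <<'E'
from h import *
o=status.get_obs();print(o, bot.tip_extent)
H=dict(burnisher=.05,wheel_large=.02,sleeve_short=.016,wheel_small=.018,cap=.024,sleeve_long=.042,jar=.075,hammer=.02)
for cam in("top","scene"):
    c=eyes.capture(cam);save(c,cam+"0.png",s=1.5);print(cam,c["fx"],np.round(ray(c,(192,256)),3).tolist())
    for n,h in H.items():
        for r in eyes.search_frame(n,cam)[:4]: print(n,round(r["p"],2),np.round(r["location"],1),np.round(atz(c,r["location"],h if cam=="top" else h/2),3))
E
```

```text
pics
{'time': 0.0, 'joints': array([-1.46676887e+00,  2.59368972e-01,  1.53610337e+00, -2.48071660e-05,
        1.34802682e+00, -2.02777117e-01]), 'qd': array([-1.05235742e-04,  9.33677322e-04, -4.54889643e-05,  1.22273867e-03,
       -5.34045220e-04,  2.52429558e-04]), 'tau': array([ 1.23152171e-03, -4.46028578e+01, -2.90569013e+01, -2.85137476e-04,
        1.16497898e-02,  3.49185491e-06]), 'tcp_pos': array([ 0.16608053, -0.523794  ,  0.25245256]), 'ee_rot': array([-0.10802402,  0.69947621, -0.6981289 ,  0.10807347]), 'wrist_force': array([-0.56517723, -0.35686548, -0.19461446]), 'ft_torque': array([-0.06015774,  0.02695366,  0.00482602]), 'width': 0.9976880188681574} 0.022
top 348.63321762020774 [[0.405, 0.02, 0.944], [0.126, -0.012, -0.992]]
burnisher 0.93 [148.1 349.8] [ 0.636 -0.236  0.05 ]
wheel_large 0.67 [222.5 179.9] [0.44 0.21 0.02]
sleeve_short 0.57 [225.2 267.5] [ 0.434 -0.022  0.016]
wheel_small 0.75 [262.7 345. ] [ 0.338 -0.225  0.018]
wheel_small 0.53 [192.1 334.4] [ 0.524 -0.201  0.018]
wheel_small 0.52 [228.7 337. ] [ 0.426 -0.206  0.018]
wheel_small 0.46 [205.2 369
[... 348 characters left out ...]
0.64 [297.5 200.2] [ 0.644 -0.243  0.025]
wheel_large 0.79 [176.7 317.2] [0.428 0.225 0.01 ]
sleeve_short 0.4 [208.  247.2] [ 0.436 -0.014  0.008]
sleeve_short 0.32 [234.8 179. ] [ 0.432 -0.214  0.008]
wheel_small 0.82 [262.3 159.3] [ 0.491 -0.289  0.009]
wheel_small 0.75 [253.8 196.8] [ 0.513 -0.198  0.009]
wheel_small 0.5 [215.8 162.9] [ 0.347 -0.227  0.009]
wheel_small 0.45 [234.5 179.7] [ 0.432 -0.212  0.009]
cap 0.7 [215.3 364.5] [0.622 0.245 0.012]
sleeve_long 0.72 [297.2 200. ] [ 0.64  -0.243  0.021]
sleeve_long 0.58 [245.  296.5] [0.622 0.027 0.021]
jar 0.67 [294.3 119.4] [ 0.554 -0.399  0.037]
jar 0.3 [300.  200.3] [ 0.658 -0.247  0.037]
hammer 0.57 [170.4 389.7] [0.515 0.429 0.01 ]
```

View pics/top0.png

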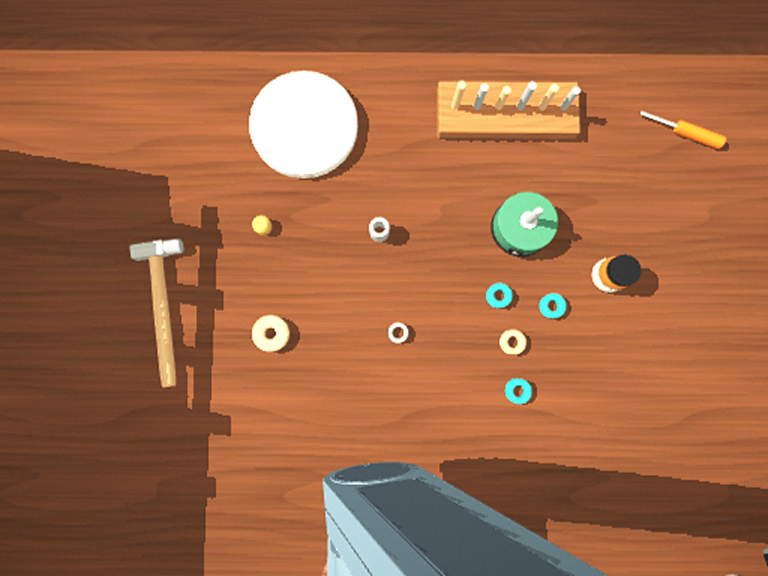

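View pics/scene0.png

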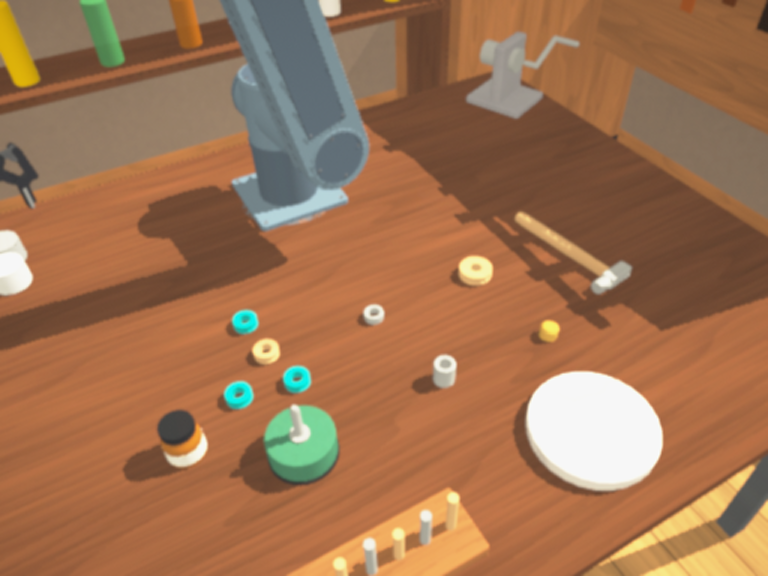

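```bash
cat >> h.py <<'E'
from scipy.spatial.transform import Rotation as Ro
def go(p,yaw=0):
    "tool-frame increment to world TCP p (None=keep) with extra yaw about world z"
    o=status.get_obs();R=Ro.from_quat(o["ee_rot"]);d=np.array(p)-o["tcp_pos"]
    print("shift",np.round(R.inv().apply(d),4),"turn",np.round(R.inv().apply([0,0,yaw]),3),"n",int(np.ceil(np.linalg.norm(d)/.04)))
def jaw():
    R=Ro.from_quat(status.get_obs()["ee_rot"]).as_matrix();return R
E
python3 - <<'E'
from h import *
print(jaw().round(3));go([.44,.21,.22],1.5);go([.44,.21,.22],0)
c=eyes.capture("wrist");print(c["fx"]);o,d=ray(c,(192,256));print(o-status.get_obs()["tcp_pos"],d)
# colour-based refine in top
c=eyes.capture("top")
for n,h,loc in(("wheel_large",.02,(222,180)),("sleeve_short",.016,(222,265)),("wheel_small",.018,(228,342)),("cap",.024,(149,174))):
  for r in eyes.masks_of(n,"top")[:5]:
    m=r["pixels"];ys,xs=np.nonzero(m);print(n,r["p"],r["location"],ys.min(),ys.max(),xs.min(),xs.max(),atz(c,((ys.min()+ys.max())/2,(xs.min()+xs.max())/2),h*.7).round(3))
E
```

```text
[[-0.953 -0.     0.302]
 [-0.302  0.    -0.953]
 [ 0.    -1.    -0.   ]]
shift [-0.4828  0.0333 -0.6173] turn [ 0.  -1.5 -0. ] n 20
shift [-0.4828  0.0333 -0.6173] turn [0. 0. 0.] n 20
291.23335973589633
[0.06404586 0.02063493 0.12083711] [-0.25777081 -0.08425289 -0.96254106]
wheel_large 0.95 [222.8, 181.2] 211 235 167 192 [0.439 0.212 0.014]
sleeve_short 0.4 [222.0, 267.6] 215 228 258 272 [ 0.444 -0.015  0.011]
wheel_small 0.73 [261.7, 348.6] 253 268 337 353 [ 0.343 -0.226  0.013]
wheel_small 0.57 [194.2, 335.8] 189 204 324 340 [ 0.512 -0.195  0.013]
wheel_small 0.49 [204.0, 370.0] 197 211 360 375 [ 0.493 -0.29   0.013]
wheel_small 0.46 [224.5, 343.0] 220 234 334 349 [ 0.431 -0.219  0.013]
cap 0.42 [151.5, 173.5] 144 156 168 180 [0.636 0.232 0.017]
```

Run:
```python
from h import *
go([.638,-.24,.25],1.1)
```

```text
shift [-0.5357  0.0033 -0.1285] turn [-0.  -1.1 -0. ] n 14
```

Request:
play_rows(increments=[[-0.536,0.003,-0.1285,0,-1.1,0,1],[-0.536,0.003,-0.1285,0,-1.1,0,1],[-0.536,0.003,-0.1285,0,-1.1,0,1],[-0.536,0.003,-0.1285,0,-1.1,0,1],[-0.536,0.003,-0.1285,0,-1.1,0,1],[-0.536,0.003,-0.1285,0,-1.1,0,1],[-0.536,0.003,-0.1285,0,-1.1,0,1],[-0.536,0.003,-0.1285,0,-1.1,0,1],[-0.536,0.003,-0.1285,0,-1.1,0,1],[-0.536,0.003,-0.1285,0,-1.1,0,1],[-0.536,0.003,-0.1285,0,-1.1,0,1],[-0.536,0.003,-0.1285,0,-1.1,0,1],[-0.536,0.003,-0.1285,0,-1.1,0,1],[-0.536,0.003,-0.1285,0,-1.1,0,1],[-0.536,0.003,-0.1285,0,-1.1,0,1],[-0.536,0.003,-0.1285,0,-1.1,0,1]], squeeze=40)

```text
time: 2.53
tcp_pos: [0.6382, -0.2396, 0.2497]
ee_rot: [-0.458, 0.539, -0.539, 0.457]
wrist_force: [0.3, -0.9, -0.3]
width: 1.001
```

Run:
```python
from h import *
o=status.get_obs();print(o["time"],o["tcp_pos"],o["joints"].round(2),bot.tip_extent);print(jaw().round(3))
c=eyes.capture("wrist");save(c,"w1.png",s=1.5)
print(proj(c,[.638,-.24,.118]),proj(c,[.638,-.24,.05]))
np.savez("w1.npz",**c)
go([.44,.21,.22],.8)
```

```text
2.5333 [ 0.63819358 -0.23960573  0.24966873] [-0.52  0.5   1.18 -0.    1.46 -0.36] 0.022
[[-0.162 -0.001  0.987]
 [-0.987 -0.    -0.162]
 [ 0.    -1.    -0.001]]
[188.73161821 255.67781978] [172.95377531 255.68311675]
shift [-0.4121  0.0301 -0.2683] turn [ 0.    -0.8   -0.001] n 13
```

View pics/w1.png

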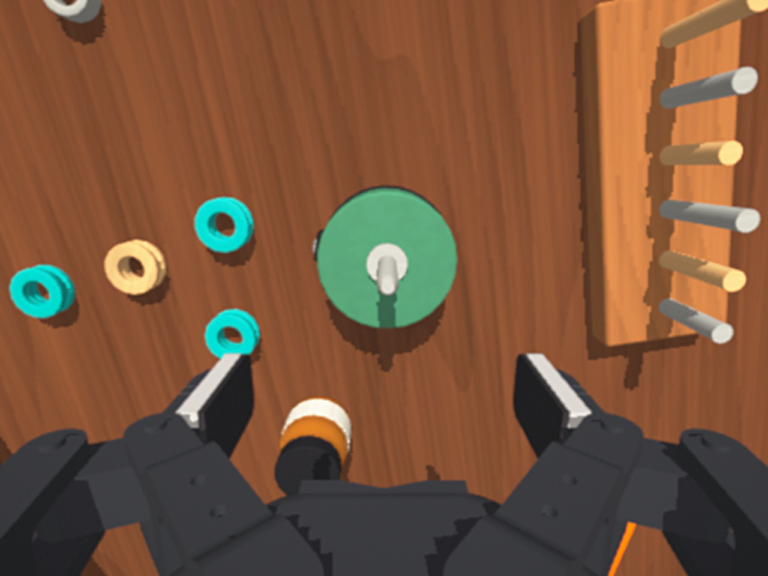

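Run:
```python
from h import *
c=dict(np.load("w1.npz"));im=c["pixels"]
hsv=cv2.cvtColor(im,cv2.COLOR_RGB2HSV)
def ell(mask,seed=None):
    cs,_=cv2.findContours(mask.astype(np.uint8),cv2.RETR_EXTERNAL,cv2.CHAIN_APPROX_NONE)
    return [cv2.fitEllipse(k) for k in cs if len(k)>40]
g=(hsv[...,0]>60)&(hsv[...,0]<80)&(hsv[...,1]>70)&(hsv[...,2]>100)
for e in ell(g): print("green",e,atz(c,(e[0][1],e[0][0]),.05).round(4))
# shoulder+shaft: grey pixels near
s=(hsv[...,1]<50)&(hsv[...,2]>110);s[:150]=0;s[205:]=0;s[:,:235]=0;s[:,280:]=0
for e in ell(s): print("steel",e)
ys,xs=np.nonzero(s);print(ys.min(),ys.max(),[ (r,xs[ys==r].min(),xs[ys==r].max()) for r in range(ys.min(),ys.max()+1,2)])
print(atz(c,(192,258),.118))
for x,y,z in((.64,-.24,.118),(.64,-.24,.054)):print(proj(c,(x,y,z)))
```

```text
green ((257.4385070800781, 171.73489379882812), (91.57545471191406, 91.68924713134766), 29.068565368652344) [ 0.6402 -0.2389  0.05  ]
steel ((257.5918884277344, 177.6897430419922), (26.04323959350586, 33.3089599609375), 177.7652130126953)
162 196 [(162, np.int64(255), np.int64(260)), (164, np.int64(250), np.int64(265)), (166, np.int64(248), np.int64(267)), (168, np.int64(246), np.int64(269)), (170, np.int64(245), np.int64(270)), (172, np.int64(245), np.int64(270)), (174, np.int64(244), np.int64(271)), (176, np.int64(244), np.int64(271)), (178, np.int64(244), np.int64(271)), (180, np.int64(245), np.int64(270)), (182, np.int64(246), np.int64(269)), (184, np.int64(247), np.int64(268)), (186, np.int64(249), np.int64(266)), (188, np.int64(251), np.int64(265)), (190, np.int64(251), np.int64(265)), (192, np.int64(252), np.int64(264)), (194, np.int64(254), np.int64(263)), (196, np.int64(256), np.int64(260))]
[ 0.63957089 -0.24334695  0.118     ]
[188.38374565 257.87676239]
[173.41913263 257.46199256]
```

Request:
play_rows(increments=[[-0.412,0.03,-0.268,0,-0.8,0,1],[-0.412,0.03,-0.268,0,-0.8,0,1],[-0.412,0.03,-0.268,0,-0.8,0,1],[-0.412,0.03,-0.268,0,-0.8,0,1],[-0.412,0.03,-0.268,0,-0.8,0,1],[-0.412,0.03,-0.268,0,-0.8,0,1],[-0.412,0.03,-0.268,0,-0.8,0,1],[-0.412,0.03,-0.268,0,-0.8,0,1],[-0.412,0.03,-0.268,0,-0.8,0,1],[-0.412,0.03,-0.268,0,-0.8,0,1],[-0.412,0.03,-0.268,0,-0.8,0,1],[-0.412,0.03,-0.268,0,-0.8,0,1],[-0.412,0.03,-0.268,0,-0.8,0,1],[-0.412,0.03,-0.268,0,-0.8,0,1],[-0.412,0.03,-0.268,0,-0.8,0,1]])

```text
time: 3.83
tcp_pos: [0.4413, 0.2089, 0.2207]
ee_rot: [0.631, -0.318, 0.319, -0.631]
wrist_force: [0.4, -0.9, 0.2]
width: 0.997
```

Run:
```python
from h import *
o=status.get_obs();print(o["time"],o["tcp_pos"],o["joints"].round(2));print(jaw().round(3))
c=eyes.capture("wrist");save(c,"w2.png",s=1.2);np.savez("w2.npz",**c)
hsv=cv2.cvtColor(c["pixels"],cv2.COLOR_RGB2HSV)
for r in eyes.masks_of("wheel_large","wrist")[:2]:
    k=max(cv2.findContours(r["pixels"].astype(np.uint8),cv2.RETR_EXTERNAL,cv2.CHAIN_APPROX_NONE)[0],key=len)
    e=cv2.fitEllipse(k);print(r["p"],e,atz(c,e[0][::-1],.012).round(4))
```

```text
3.8333 [0.44131159 0.20894232 0.22074017] [ 0.21  0.17  1.73 -0.    1.24 -0.42]
[[ 0.593  0.001  0.805]
 [-0.805 -0.001  0.593]
 [ 0.001 -1.     0.   ]]
0.76 ((256.351318359375, 169.05349731445312), (54.29273223876953, 56.34773254394531), 28.45540428161621) [0.4411 0.2114 0.012 ]
```

View pics/w2.png

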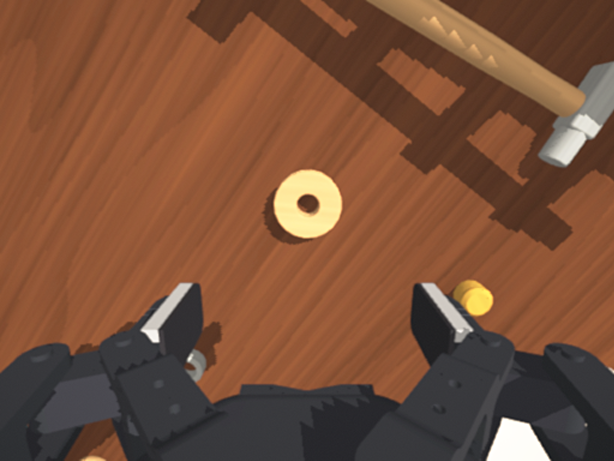

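Run:
```python
from h import *
go([.441,.2115,.019])
```

```text
shift [-0.003   0.2016  0.001 ] turn [0. 0. 0.] n 6
```

Request:
play_rows(increments=[[-0.003,0.04,0.001,0,0,0,1],[-0.003,0.08,0.001,0,0,0,1],[-0.003,0.12,0.001,0,0,0,1],[-0.003,0.16,0.001,0,0,0,1],[-0.003,0.185,0.001,0,0,0,1],[-0.003,0.2015,0.001,0,0,0,1],[-0.003,0.2015,0.001,0,0,0,1],[-0.003,0.2015,0.001,0,0,0,0.4],[-0.003,0.2015,0.001,0,0,0,0.2],[-0.003,0.2015,0.001,0,0,0,0.2],[-0.003,0.2015,0.001,0,0,0,0.2],[-0.003,0.2015,0.001,0,0,0,0.2],[-0.003,0.2015,0.001,0,0,0,0.2]], squeeze=30)

```text
time: 5.02
tcp_pos: [0.4416, 0.2134, 0.0203]
ee_rot: [-0.631, 0.317, -0.32, 0.632]
wrist_force: [0.1, -2.5, 8.1]
width: 0.737
```

Run:
```python
from h import *
o=status.get_obs();print(o["time"],o["tcp_pos"],o["wrist_force"],o["width"])
c=eyes.capture("wrist");save(c,"w3.png",s=1.2);np.savez("w3.npz",**c)
print(proj(c,[*o["tcp_pos"][:2],.02]))
go([.44,.21,.2]);
```

```text
5.0167 [0.44158294 0.21336133 0.02029901] [ 0.10197516 -2.45165729  8.1373872 ] 0.7374953797738737
[262.00570379 255.35053751]
shift [ 0.0021 -0.1797 -0.0027] turn [0. 0. 0.] n 5
```

View pics/w3.png

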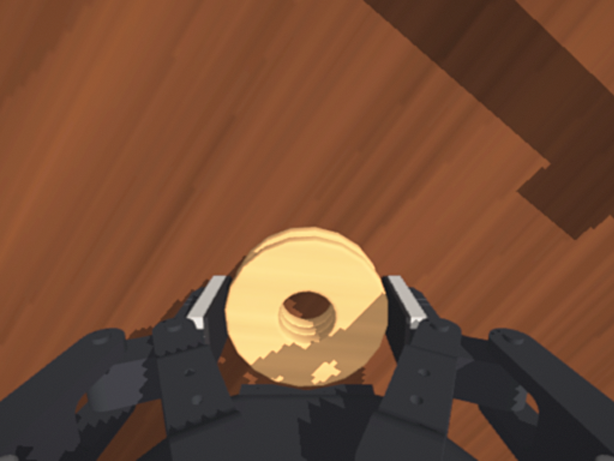

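Run:
```python
from h import *
go([.6405,-.242,.2]);
```

```text
shift [ 0.4848 -0.1792 -0.1101] turn [0. 0. 0.] n 14
```

Request:
play_rows(increments=[[0,-0.02,0,0,0,0,0.2],[0,-0.06,0,0,0,0,0.2],[0,-0.1,0,0,0,0,0.2],[0.02,-0.14,-0.005,0,0,0,0.2],[0.055,-0.16,-0.012,0,0,0,0.2],[0.093,-0.179,-0.021,0,0,0,0.2],[0.131,-0.179,-0.03,0,0,0,0.2],[0.17,-0.179,-0.039,0,0,0,0.2],[0.21,-0.179,-0.048,0,0,0,0.2],[0.25,-0.179,-0.057,0,0,0,0.2],[0.29,-0.179,-0.066,0,0,0,0.2],[0.33,-0.179,-0.075,0,0,0,0.2],[0.37,-0.179,-0.084,0,0,0,0.2],[0.41,-0.179,-0.093,0,0,0,0.2],[0.445,-0.179,-0.101,0,0,0,0.2],[0.47,-0.179,-0.107,0,0,0,0.2],[0.485,-0.179,-0.11,0,0,0,0.2],[0.485,-0.179,-0.11,0,0,0,0.2],[0.485,-0.179,-0.11,0,0,0,0.2],[0.485,-0.179,-0.11,0,0,0,0.2]])

```text
time: 6.73
tcp_pos: [0.6393, -0.2411, 0.1977]
ee_rot: [-0.631, 0.319, -0.318, 0.632]
wrist_force: [-0.0, 0.4, -1.0]
width: 0.738
```

Run:
```python
from h import *
o=status.get_obs();print(o["time"],o["tcp_pos"],o["wrist_force"],o["width"],o["joints"].round(2));print(jaw().round(3))
c=eyes.capture("wrist");save(c,"w4.png",s=1.2);np.savez("w4.npz",**c)
for z in(.054,.118): print(proj(c,[.64,-.241,z]))
go([.6405,-.242,.130]);go([.6405,-.242,.075])
```

```text
6.7333 [ 0.6392989  -0.24105106  0.19767434] [-0.03915394  0.3626394  -1.01516951] 0.7380678695119713 [-0.52  0.53  1.26  0.    1.35 -1.16]
[[ 0.594 -0.001  0.804]
 [-0.804  0.001  0.594]
 [-0.001 -1.    -0.   ]]
[185.65936934 255.96204185]
[207.59605957 256.15878301]
shift [0.0018 0.0679 0.0001] turn [0. 0. 0.] n 2
shift [1.800e-03 1.229e-01 1.000e-04] turn [0. 0. 0.] n 4
```

View pics/w4.png

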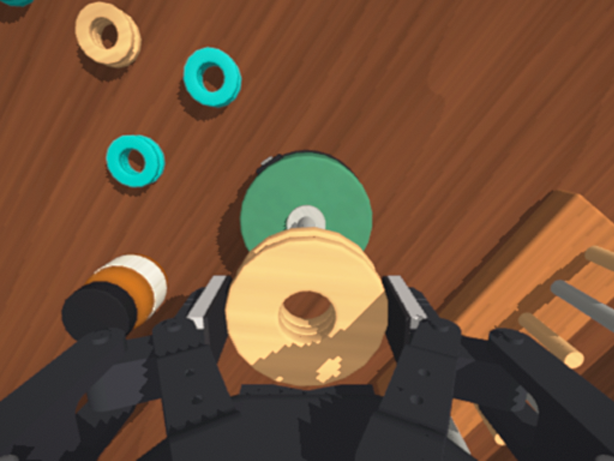

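Request:
play_rows(increments=[[0.002,0.03,0,0,0,0,0.2],[0.002,0.05,0,0,0,0,0.2],[0.002,0.06,0,0,0,0,0.2],[0.002,0.07,0,0,0,0,0.2],[0.002,0.078,0,0,0,0,0.2],[0.002,0.078,0,0,0,0,0.2],[0.002,0.078,0,0,0,0,0.2]])

```text
time: 7.37
tcp_pos: [0.6412, -0.2436, 0.1202]
ee_rot: [-0.631, 0.318, -0.319, 0.631]
wrist_force: [-0.2, -0.4, -0.9]
width: 0.737
```

Run:
```python
from h import *
o=status.get_obs();print(o["time"],o["tcp_pos"],o["wrist_force"],o["width"],o["ft_torque"])
c=eyes.capture("wrist");save(c,"w5.png",s=1.2);np.savez("w5.npz",**c)
go([.6405,-.242,.076])
```

```text
7.3667 [ 0.64117039 -0.24364984  0.12023126] [-0.1570734  -0.35028892 -0.91539052] 0.7369006215921944 [-0.03090993 -0.01711894  0.05446403]
shift [-0.0022  0.0448  0.0003] turn [0. 0. 0.] n 2
```

View pics/w5.png

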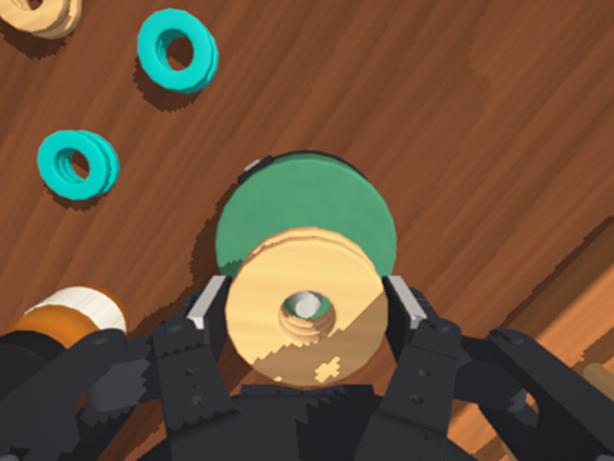

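Request:
play_rows(increments=[[-0.003,0.003,0,0,0,0,0.2],[-0.003,0.015,0,0,0,0,0.2],[-0.003,0.025,0,0,0,0,0.2],[-0.003,0.033,0,0,0,0,0.2],[-0.003,0.04,0,0,0,0,0.2],[-0.003,0.042,0,0,0,0,0.2],[-0.003,0.042,0,0,0,0,0.2]])

```text
time: 8.0
tcp_pos: [0.6386, -0.2412, 0.0764]
ee_rot: [-0.631, 0.319, -0.318, 0.631]
wrist_force: [0.4, 0.2, -0.2]
width: 0.733
```

Request:
play_rows(increments=[[0,0.001,0,0,0,0,0.6],[0,0.001,0,0,0,0,0.8],[0,0.001,0,0,0,0,1],[0,0.001,0,0,0,0,1],[0,0.001,0,0,0,0,1],[0,-0.02,0,0,0,0,1],[0,-0.06,0,0,0,0,1],[0,-0.1,0,0,0,0,1],[0,-0.13,0,0,0,0,1],[0,-0.13,0,0,0,0,1]])

```text
time: 8.83
tcp_pos: [0.6425, -0.2431, 0.217]
ee_rot: [0.632, -0.313, 0.324, -0.631]
wrist_force: [0.1, -1.1, 1.0]
width: 0.998
```

Run:
```python
from h import *
o=status.get_obs();print(o["time"],o["tcp_pos"],o["wrist_force"],o["width"])
c=eyes.capture("wrist");save(c,"w6.png",s=1.2);np.savez("w6.npz",**c)
go([.44,-.018,.2])
```

```text
8.8333 [ 0.64248127 -0.24313325  0.21701659] [ 0.11551565 -1.07744241  1.03928331] 0.9984554835110482
shift [-0.3003  0.0106 -0.0286] turn [0. 0. 0.] n 8
```

View pics/w6.png

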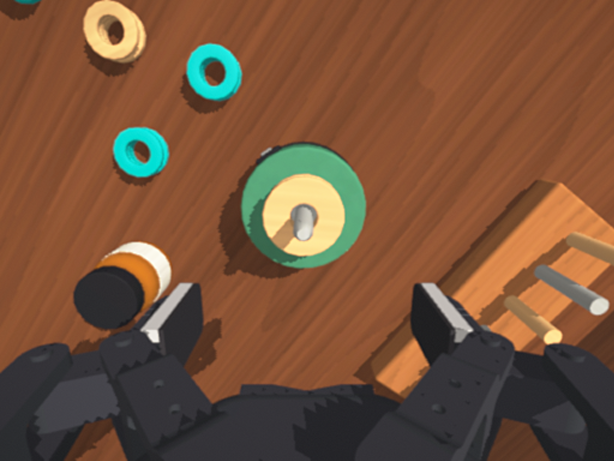

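Request:
play_rows(increments=[[-0.035,0.002,-0.003,0,0,0,1],[-0.073,0.01,-0.006,0,0,0,1],[-0.112,0.01,-0.01,0,0,0,1],[-0.15,0.01,-0.014,0,0,0,1],[-0.19,0.01,-0.018,0,0,0,1],[-0.23,0.01,-0.022,0,0,0,1],[-0.265,0.01,-0.025,0,0,0,1],[-0.29,0.01,-0.028,0,0,0,1],[-0.3,0.01,-0.0285,0,0,0,1],[-0.3,0.01,-0.0285,0,0,0,1],[-0.3,0.01,-0.0285,0,0,0,1]])

```text
time: 9.8
tcp_pos: [0.4386, -0.0172, 0.1978]
ee_rot: [0.631, -0.318, 0.319, -0.631]
wrist_force: [1.0, -0.3, -0.3]
width: 0.997
```

```bash
cat >> h.py <<'E'
def find(n,z,near=None):
    c=eyes.capture("wrist");np.savez("last.npz",**c)
    for r in eyes.masks_of(n,"wrist")[:6]:
        k=max(cv2.findContours(r["pixels"].astype(np.uint8),cv2.RETR_EXTERNAL,cv2.CHAIN_APPROX_NONE)[0],key=len)
        if len(k)<10: continue
        e=cv2.fitEllipse(k);col=np.median(c["pixels"][r["pixels"]],0);print(n,round(r["p"],2),np.round(e[0],1),np.round(e[1],1),atz(c,e[0][::-1],z).round(4),col)
    return c
E
python3 - <<'E'
from h import *
o=status.get_obs();print(o["time"],o["tcp_pos"],o["joints"].round(2))
c=find("sleeve_short",.011);save(c,"w7.png",s=1.2)
E
```

```text
9.8 [ 0.43860209 -0.01724686  0.19779061] [-0.29  0.11  1.87 -0.    1.16 -0.93]
sleeve_short 0.92 [260.  176.5] [32.1 33.7] [ 0.4436 -0.0155  0.011 ] [230. 229. 219.]
```

View pics/w7.png

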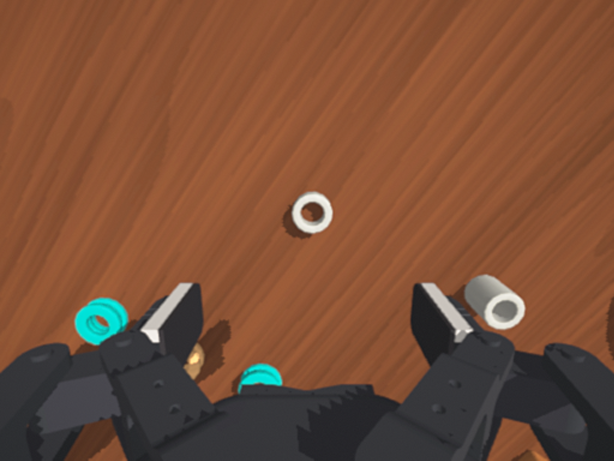

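Run:
```python
from h import *
go([.443,-.015,.024])
```

```text
shift [-0.0004  0.1738  0.0047] turn [0. 0. 0.] n 5
```

Request:
play_rows(increments=[[-0.0005,0.035,0.005,0,0,0,0.4],[-0.0005,0.075,0.005,0,0,0,0.4],[-0.0005,0.115,0.005,0,0,0,0.4],[-0.0005,0.15,0.005,0,0,0,0.4],[-0.0005,0.165,0.005,0,0,0,0.4],[-0.0005,0.174,0.005,0,0,0,0.4],[-0.0005,0.174,0.005,0,0,0,0.4],[-0.0005,0.174,0.005,0,0,0,0.1],[-0.0005,0.174,0.005,0,0,0,-0.4],[-0.0005,0.174,0.005,0,0,0,-0.4],[-0.0005,0.174,0.005,0,0,0,-0.4],[-0.0005,0.174,0.005,0,0,0,-0.4],[-0.0005,0.174,0.005,0,0,0,-0.4],[-0.0005,0.174,0.005,0,0,0,-0.4]], squeeze=40)

```text
time: 11.07
tcp_pos: [0.4432, -0.0141, 0.0251]
ee_rot: [-0.631, 0.317, -0.32, 0.631]
wrist_force: [0.3, -1.0, 7.5]
width: 0.401
```

Run:
```python
from h import *
o=status.get_obs();print(o["time"],o["tcp_pos"],o["wrist_force"],o["width"])
c=find("sleeve_short",.016)
go([.639,-.2415,.2]);
```

```text
11.0667 [ 0.44318065 -0.01409472  0.02510847] [ 0.27906005 -0.98419395  7.54896665] 0.40138056714152165
sleeve_short 0.92 [255.5 249.6] [70.1 73.5] [ 0.4422 -0.0126  0.016 ] [181. 176. 165.]
shift [ 0.2998 -0.1739  0.0227] turn [0. 0. 0.] n 9
```

Request:
play_rows(increments=[[0,-0.02,0,0,0,0,-0.4],[0,-0.06,0,0,0,0,-0.4],[0.01,-0.1,0.001,0,0,0,-0.4],[0.03,-0.135,0.002,0,0,0,-0.4],[0.06,-0.16,0.005,0,0,0,-0.4],[0.095,-0.174,0.008,0,0,0,-0.4],[0.135,-0.174,0.011,0,0,0,-0.4],[0.175,-0.174,0.014,0,0,0,-0.4],[0.215,-0.174,0.017,0,0,0,-0.4],[0.25,-0.174,0.02,0,0,0,-0.4],[0.28,-0.174,0.022,0,0,0,-0.4],[0.297,-0.174,0.023,0,0,0,-0.4],[0.301,-0.174,0.023,0,0,0,-0.4],[0.301,-0.174,0.023,0,0,0,-0.4],[0.301,-0.174,0.023,0,0,0,-0.4],[0.301,-0.174,0.023,0,0,0,-0.4]])

```text
time: 12.5
tcp_pos: [0.6383, -0.2407, 0.1979]
ee_rot: [-0.631, 0.319, -0.318, 0.632]
wrist_force: [-0.2, -0.2, -1.5]
width: 0.408
```

Run:
```python
from h import *
o=status.get_obs();print(o["time"],o["tcp_pos"],o["wrist_force"],o["width"]);go([.64,-.242,.13])
```

```text
12.5 [ 0.63830442 -0.24073144  0.19793807] [-0.19124405 -0.19820502 -1.47825181] 0.4083558772309943
shift [0.0021 0.0679 0.0006] turn [0. 0. 0.] n 2
```

Request:
play_rows(increments=[[0.001,0.03,0.0005,0,0,0,-0.4],[0.001,0.045,0.0005,0,0,0,-0.4],[0.001,0.055,0.0005,0,0,0,-0.4],[0.001,0.063,0.0005,0,0,0,-0.4],[0.001,0.067,0.0005,0,0,0,-0.4],[0.001,0.067,0.0005,0,0,0,-0.4]])

```text
time: 13.0
tcp_pos: [0.6398, -0.2421, 0.1305]
ee_rot: [-0.631, 0.319, -0.318, 0.631]
wrist_force: [0.6, 0.3, -1.2]
width: 0.402
```

Run:
```python
from h import *
o=status.get_obs();print(o["time"],o["tcp_pos"],o["wrist_force"],o["width"])
c=find("sleeve_short",o["tcp_pos"][2]-.008);save(c,"w8.png",(140,340,130,380),3);go([.64,-.242,.097])
```

```text
13.0 [ 0.63979569 -0.24211119  0.13048245] [ 0.60280745  0.26982868 -1.17019673] 0.4016875536022023
sleeve_short 0.95 [255.7 249.5] [69.9 74.1] [ 0.6385 -0.2401  0.1225] [173.5 167.  153.5]
sleeve_short 0.72 [255.5 201.4] [68.  95.9] [ 0.6238 -0.2204  0.1225] [253. 224. 147.]
sleeve_short 0.25 [ 52.  281.3] [ 62.2 141.6] [ 0.5666 -0.315   0.1225] [93.  56.5 43. ]
shift [-0.0009  0.0348  0.    ] turn [0. 0. 0.] n 1
```

View pics/w8.png

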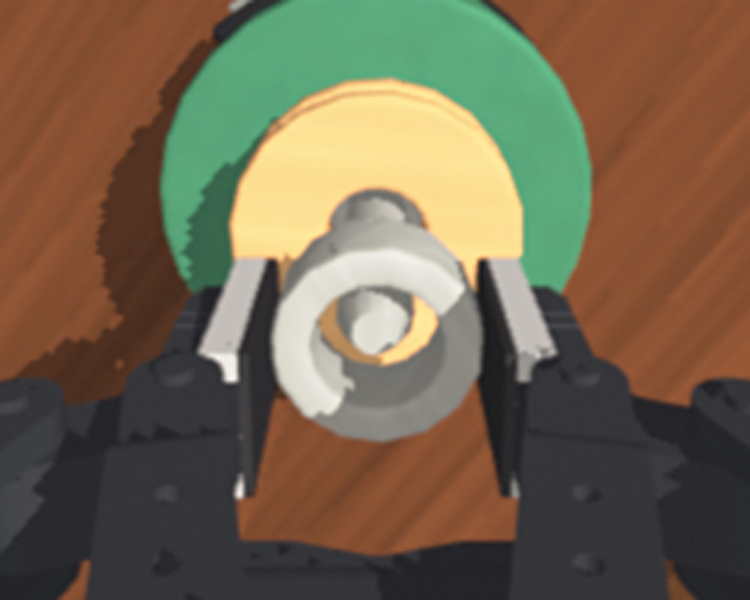

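Request:
play_rows(increments=[[-0.001,0.01,0,0,0,0,-0.4],[-0.001,0.02,0,0,0,0,-0.4],[-0.001,0.026,0,0,0,0,-0.4],[-0.001,0.029,0,0,0,0,-0.4],[-0.001,0.03,0,0,0,0,-0.4],[-0.001,0.03,0,0,0,0,-0.4]])

```text
time: 13.6
tcp_pos: [0.6393, -0.2417, 0.1002]
ee_rot: [-0.631, 0.319, -0.318, 0.631]
wrist_force: [-0.7, -0.8, -0.9]
width: 0.398
```

Request:
play_rows(increments=[[-0.001,0.0,0,0,0,0,0],[-0.001,0.0,0,0,0,0,0.3],[-0.001,0.0,0,0,0,0,0.4],[-0.001,0.0,0,0,0,0,0.4],[-0.001,0.0,0,0,0,0,0.4],[0,-0.03,0,0,0,0,0.4],[0,-0.07,0,0,0,0,0.4],[0,-0.11,0,0,0,0,0.4],[0,-0.115,0,0,0,0,0.4],[0,-0.115,0,0,0,0,0.4]])

```text
time: 14.43
tcp_pos: [0.6414, -0.2429, 0.2208]
ee_rot: [0.631, -0.315, 0.322, -0.631]
wrist_force: [-0.3, 0.2, -0.5]
width: 0.698
```

Run:
```python
from h import *
o=status.get_obs();print(o["time"],o["tcp_pos"],o["wrist_force"],o["width"])
c=find("sleeve_short",.09);find("wheel_small",.013)
save(c,"w9.png",(130,230,180,330),4);go([.431,-.218,.2])
```

```text
14.4333 [ 0.64137421 -0.24285823  0.22078621] [-0.32897988  0.20655767 -0.46335658] 0.69831307454069
sleeve_short 0.75 [253.8 185.1] [37.  40.8] [ 0.6393 -0.2416  0.09  ] [229. 225. 214.]
wheel_small 0.78 [181.8  66.5] [42.3 47.7] [ 0.5123 -0.1972  0.013 ] [ 23. 230. 222.]
wheel_small 0.61 [120.8 131.3] [40.8 45.3] [ 0.494  -0.2921  0.013 ] [ 10. 227. 218.]
wheel_small 0.51 [28.1  4.6] [11.4 44.2] [ 0.3607 -0.2391  0.013 ] [ 13. 124. 118.]
shift [-0.1419  0.0143 -0.1531] turn [0. 0. 0.] n 6
```

View pics/w9.png

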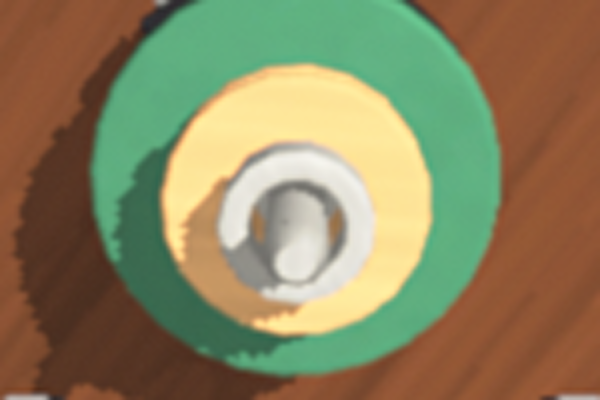

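Sleeve seated at (0.639, -0.242). There are four ring-like wheels in the top view. Those at (262,345), (192,334) and (205,370) are turquoise. Only the one at (229,342) is pale wood, so it fits. I'll confirm it from near.

Request:
play_rows(increments=[[-0.026,0.005,-0.028,0,0,0,0.5],[-0.052,0.014,-0.056,0,0,0,0.5],[-0.08,0.014,-0.086,0,0,0,0.5],[-0.108,0.014,-0.116,0,0,0,0.5],[-0.13,0.014,-0.14,0,0,0,0.5],[-0.142,0.014,-0.153,0,0,0,0.5],[-0.142,0.014,-0.153,0,0,0,0.5],[-0.142,0.014,-0.153,0,0,0,0.5]])

```text
time: 15.3
tcp_pos: [0.4313, -0.2182, 0.201]
ee_rot: [-0.631, 0.319, -0.319, 0.631]
wrist_force: [0.9, -0.1, 0.3]
width: 0.747
```

Run:
```python
from h import *
o=status.get_obs();print(o["time"],o["tcp_pos"],o["joints"].round(2),o["width"])
c=find("wheel_small",.013);save(c,"w10.png",s=1.2)
```

```text
15.3 [ 0.43132764 -0.21820509  0.20099093] [-0.7   0.18  1.77  0.    1.19 -1.33] 0.7473574341297037
wheel_small 0.83 [259.9 255.6] [36.4 38. ] [ 0.4927 -0.2926  0.013 ] [  5. 230. 221.]
wheel_small 0.78 [181.5 133.1] [41.4 43.8] [ 0.3426 -0.2276  0.013 ] [ 15. 232. 223.]
wheel_small 0.78 [323.9 202. ] [39.5 40.6] [ 0.5108 -0.1976  0.013 ] [ 12. 230. 221.]
```

View pics/w10.png

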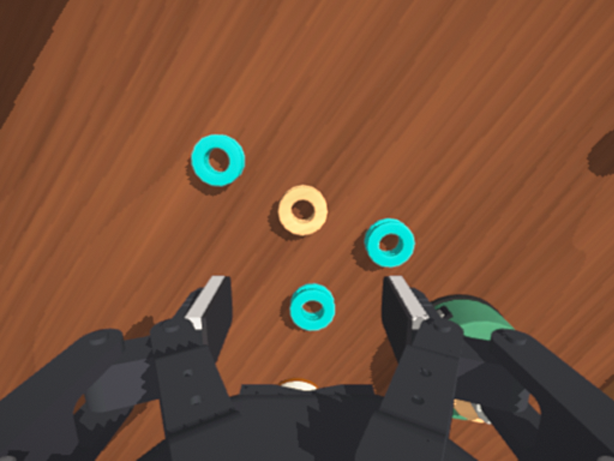

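Run:
```python
from h import *
c=dict(np.load("last.npz"));hsv=cv2.cvtColor(c["pixels"],cv2.COLOR_RGB2HSV)[140:210,215:290]
m=((hsv[...,0]>14)&(hsv[...,0]<30)&(hsv[...,2]>150)).astype(np.uint8)
k=max(cv2.findContours(m,cv2.RETR_EXTERNAL,cv2.CHAIN_APPROX_NONE)[0],key=len);e=cv2.fitEllipse(k)
p=atz(c,(e[0][1]+140,e[0][0]+215),.013);print(e,p);go([p[0]-.0006,p[1]+.0008,.024])
```

```text
((37.00336456298828, 34.76985549926758), (39.4058952331543, 40.163551330566406), 4.866719722747803) [ 0.42811553 -0.21994288  0.013     ]
shift [-0.0029  0.1774 -0.0046] turn [0. 0. 0.] n 5
```

Request:
play_rows(increments=[[-0.003,0.035,-0.0045,0,0,0,0.35],[-0.003,0.075,-0.0045,0,0,0,0.35],[-0.003,0.115,-0.0045,0,0,0,0.35],[-0.003,0.15,-0.0045,0,0,0,0.35],[-0.003,0.168,-0.0045,0,0,0,0.35],[-0.003,0.1785,-0.0045,0,0,0,0.35],[-0.003,0.1785,-0.0045,0,0,0,0.35],[-0.003,0.1785,-0.0045,0,0,0,0.1],[-0.003,0.1785,-0.0045,0,0,0,-0.2],[-0.003,0.1785,-0.0045,0,0,0,-0.2],[-0.003,0.1785,-0.0045,0,0,0,-0.2],[-0.003,0.1785,-0.0045,0,0,0,-0.2],[-0.003,0.1785,-0.0045,0,0,0,-0.2]], squeeze=30)

```text
time: 16.48
tcp_pos: [0.427, -0.219, 0.024]
ee_rot: [0.631, -0.318, 0.319, -0.631]
wrist_force: [-0.3, -0.3, -0.2]
width: 0.487
```

Run:
```python
from h import *
o=status.get_obs();print(o["time"],o["tcp_pos"],o["wrist_force"],o["width"])
c=find("wheel_small",.018)
go([.64,-.242,.2]);
```

```text
16.4833 [ 0.42698347 -0.21900607  0.02397759] [-0.31197126 -0.26580993 -0.21980907] 0.4872811903412656
wheel_small 0.94 [421.8 277.7] [18.4 83.8] [ 0.4999 -0.1798  0.018 ] [  8. 223. 209.]
wheel_small 0.82 [255.6 252.9] [87.4 90.4] [ 0.4261 -0.2175  0.018 ] [247. 201. 131.]
wheel_small 0.79 [ 95.7 164.3] [ 95.4 108.6] [ 0.3438 -0.2247  0.018 ] [  3. 224. 215.]
shift [ 0.1454 -0.1762  0.1578] turn [0. 0. 0.] n 7
```

Request:
play_rows(increments=[[0,-0.02,0,0,0,0,-0.2],[0,-0.06,0,0,0,0,-0.2],[0,-0.1,0,0,0,0,-0.2],[0.008,-0.135,0.009,0,0,0,-0.2],[0.025,-0.16,0.027,0,0,0,-0.2],[0.048,-0.176,0.052,0,0,0,-0.2],[0.075,-0.176,0.081,0,0,0,-0.2],[0.1,-0.176,0.109,0,0,0,-0.2],[0.122,-0.176,0.133,0,0,0,-0.2],[0.138,-0.176,0.15,0,0,0,-0.2],[0.145,-0.176,0.158,0,0,0,-0.2],[0.145,-0.176,0.158,0,0,0,-0.2],[0.145,-0.176,0.158,0,0,0,-0.2],[0.145,-0.176,0.158,0,0,0,-0.2]])

```text
time: 17.75
tcp_pos: [0.6389, -0.2413, 0.199]
ee_rot: [0.631, -0.319, 0.318, -0.631]
wrist_force: [-0.2, -0.3, -0.8]
width: 0.491
```

Run:
```python
from h import *
o=status.get_obs();print(o["time"],o["tcp_pos"],o["wrist_force"],o["width"]);go([.64,-.242,.13])
```

```text
17.75 [ 0.63890686 -0.2413001   0.19901903] [-0.18381516 -0.30710803 -0.79275246] 0.49112621758124475
shift [0.0013 0.069  0.0005] turn [0. 0. 0.] n 2
```

Request:
play_rows(increments=[[0.0005,0.03,0.0005,0,0,0,-0.2],[0.0005,0.045,0.0005,0,0,0,-0.2],[0.0005,0.055,0.0005,0,0,0,-0.2],[0.0005,0.063,0.0005,0,0,0,-0.2],[0.0005,0.067,0.0005,0,0,0,-0.2],[0.0005,0.067,0.0005,0,0,0,-0.2]])

```text
time: 18.25
tcp_pos: [0.6401, -0.2416, 0.132]
ee_rot: [-0.631, 0.319, -0.318, 0.631]
wrist_force: [0.6, -0.6, 0.3]
width: 0.497
```

Run:
```python
from h import *
o=status.get_obs();print(o["time"],o["tcp_pos"],o["wrist_force"],o["width"])
c=eyes.capture("wrist");save(c,"w11.png",(140,340,130,380),2.4)
```

```text
18.25 [ 0.64010154 -0.24164058  0.1320247 ] [ 0.57846716 -0.61262031  0.30163608] 0.4966181376731966
```

View pics/w11.png

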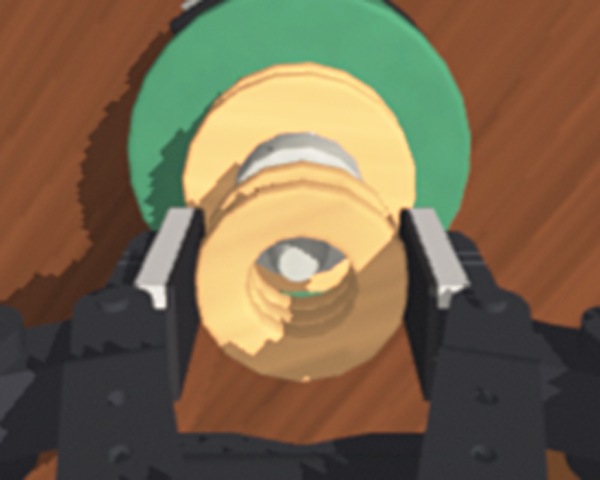

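Request:
play_rows(increments=[[-0.0015,0.004,0,0,0,0,-0.2],[-0.0015,0.009,0,0,0,0,-0.2],[-0.0015,0.013,0,0,0,0,-0.2],[-0.0015,0.016,0,0,0,0,-0.2],[-0.0015,0.016,0,0,0,0,-0.2]])

```text
time: 18.72
tcp_pos: [0.6393, -0.2401, 0.1153]
ee_rot: [-0.631, 0.319, -0.318, 0.631]
wrist_force: [-0.7, 0.2, 0.2]
width: 0.491
```

Request:
play_rows(increments=[[0,0.0,0,0,0,0,0.1],[0,0.0,0,0,0,0,0.25],[0,0.0,0,0,0,0,0.35],[0,0.0,0,0,0,0,0.35],[0,0.0,0,0,0,0,0.35],[0,-0.03,0,0,0,0,0.4],[0,-0.07,0,0,0,0,0.4],[0,-0.1,0,0,0,0,0.4],[0,-0.105,0,0,0,0,0.4],[0,-0.105,0,0,0,0,0.4]])

```text
time: 19.55
tcp_pos: [0.6412, -0.2412, 0.2252]
ee_rot: [0.631, -0.316, 0.321, -0.631]
wrist_force: [0.7, 0.1, -0.2]
width: 0.701
```

Run:
```python
from h import *
o=status.get_obs();print(o["time"],o["tcp_pos"],o["wrist_force"],o["width"])
c=eyes.capture("wrist");s=eyes.capture("scene")
a=cv2.resize(c["pixels"][130:230,180:330],(600,400),interpolation=3);q=proj(s,[.64,-.24,.08]).astype(int);print(q)
b=cv2.resize(s["pixels"][q[0]-50:q[0]+50,q[1]-25:q[1]+25],(200,400),interpolation=3)
cv2.imwrite("pics/w12.png",np.hstack([a,b])[:,:,::-1]);go([.637,.236,.2],.8)
```

```text
19.55 [ 0.64116292 -0.2412257   0.22523579] [ 0.73916227  0.09974134 -0.20084201] 0.7011061420700672
[281 197]
shift [-0.3844  0.0208  0.281 ] turn [-0.001 -0.8   -0.   ] n 12
```

View pics/w12.png

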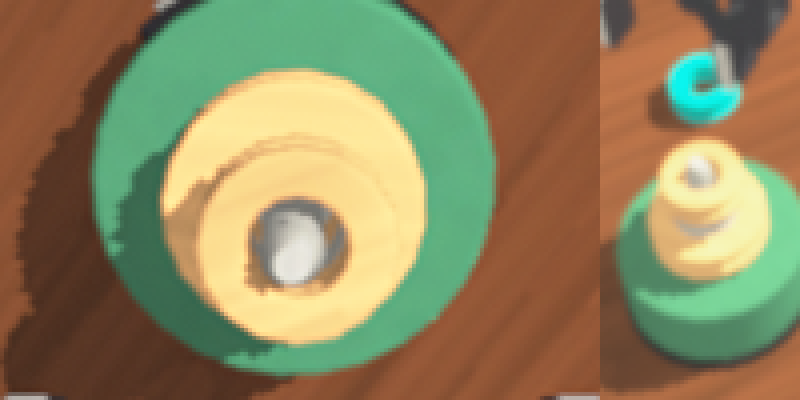

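Request:
play_rows(increments=[[-0.025,0,0.018,0,0,0,0.4],[-0.055,0.005,0.04,0,0,0,0.4],[-0.087,0.01,0.063,0,0,0,0.4],[-0.119,0.02,0.087,0,0,0,0.4],[-0.151,0.02,0.11,0,0,0,0.4],[-0.183,0.02,0.134,0,0,0,0.4],[-0.215,0.02,0.157,0,0,0,0.4],[-0.247,0.02,0.18,0,0,0,0.4],[-0.279,0.02,0.204,0,0,0,0.4],[-0.311,0.02,0.227,0,0,0,0.4],[-0.343,0.02,0.25,0,0,0,0.4],[-0.37,0.02,0.27,0,0,0,0.4],[-0.384,0.02,0.281,0,0,0,0.4],[-0.384,0.02,0.281,0,0,0,0.4],[-0.384,0.02,0.281,0,0,0,0.4],[-0.384,0.02,0.281,0,0,0,0.4]])

```text
time: 20.98
tcp_pos: [0.6369, 0.2346, 0.1994]
ee_rot: [0.632, -0.319, 0.318, -0.63]
wrist_force: [-1.1, -0.0, -0.2]
width: 0.698
```

Run:
```python
from h import *
o=status.get_obs();print(o["time"],o["tcp_pos"],o["joints"].round(2))
c=find("cap",.014)
hsv=cv2.cvtColor(c["pixels"],cv2.COLOR_RGB2HSV)
m=((hsv[...,0]>20)&(hsv[...,0]<33)&(hsv[...,1]>130)&(hsv[...,2]>120)).astype(np.uint8)
for k in cv2.findContours(m,cv2.RETR_EXTERNAL,cv2.CHAIN_APPROX_NONE)[0]:
    if len(k)>30: e=cv2.fitEllipse(k);print(e,cv2.boundingRect(k),atz(c,e[0][::-1],.014))
```

```text
20.9833 [0.63692834 0.2345787  0.199439  ] [ 0.19  0.53  1.27 -0.    1.35 -0.45]
cap 0.7 [255.5 177.7] [28.5 31.3] [0.6379 0.2325 0.014 ] [253. 220.  91.]
((256.93487548828125, 177.40042114257812), (24.9478702545166, 26.521419525146484), 9.258269309997559) (245, 164, 26, 27) [0.63899664 0.23368512 0.014     ]
```

Run:
```python
from h import *
go([.638,.234,.025])
```

```text
shift [0.0002 0.1754 0.0008] turn [0. 0. 0.] n 5
```

Request:
play_rows(increments=[[0,0.035,0.001,0,0,0,0.3],[0,0.075,0.001,0,0,0,0.3],[0,0.115,0.001,0,0,0,0.3],[0,0.15,0.001,0,0,0,0.3],[0,0.166,0.001,0,0,0,0.3],[0,0.1755,0.001,0,0,0,0.3],[0,0.1755,0.001,0,0,0,0.3],[0,0.1755,0.001,0,0,0,0],[0,0.1755,0.001,0,0,0,-0.4],[0,0.1755,0.001,0,0,0,-0.5],[0,0.1755,0.001,0,0,0,-0.5],[0,0.1755,0.001,0,0,0,-0.5],[0,0.1755,0.001,0,0,0,-0.5],[0,0.1755,0.001,0,0,0,-0.5]], squeeze=40)

```text
time: 22.25
tcp_pos: [0.64, 0.2361, 0.0282]
ee_rot: [-0.631, 0.317, -0.32, 0.632]
wrist_force: [1.0, -1.9, 6.0]
width: 0.353
```

Run:
```python
from h import *
o=status.get_obs();print(o["time"],o["tcp_pos"],o["wrist_force"],o["width"])
c=find("cap",.022);print(proj(c,[*o["tcp_pos"][:2],.022]));save(c,"w13.png",(140,340,130,380),2.4)
go([.64,-.242,.2]);
```

```text
22.25 [0.64004727 0.23611626 0.02815155] [ 0.98424704 -1.88328154  5.99329083] 0.3525827994109286
cap 0.87 [255.4 249.5] [62.4 71.5] [0.6381 0.2388 0.022 ] [249. 206.  87.]
[255.83515242 255.29801929]
shift [ 0.3849 -0.172  -0.2835] turn [0. 0. 0.] n 13
```

View pics/w13.png

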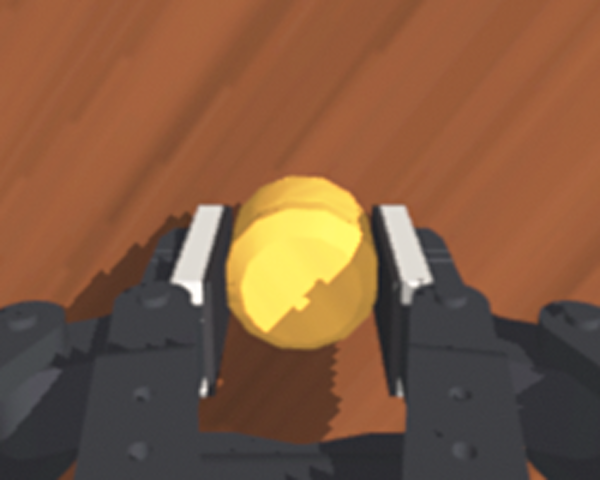

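Request:
play_rows(increments=[[0,-0.02,0,0,0,0,-0.5],[0,-0.06,0,0,0,0,-0.5],[0,-0.1,0,0,0,0,-0.5],[0.012,-0.14,-0.009,0,0,0,-0.5],[0.036,-0.165,-0.027,0,0,0,-0.5],[0.066,-0.172,-0.049,0,0,0,-0.5],[0.097,-0.172,-0.072,0,0,0,-0.5],[0.129,-0.172,-0.095,0,0,0,-0.5],[0.161,-0.172,-0.119,0,0,0,-0.5],[0.193,-0.172,-0.143,0,0,0,-0.5],[0.225,-0.172,-0.166,0,0,0,-0.5],[0.257,-0.172,-0.19,0,0,0,-0.5],[0.289,-0.172,-0.214,0,0,0,-0.5],[0.321,-0.172,-0.237,0,0,0,-0.5],[0.35,-0.172,-0.259,0,0,0,-0.5],[0.372,-0.172,-0.275,0,0,0,-0.5],[0.383,-0.172,-0.2835,0,0,0,-0.5],[0.383,-0.172,-0.2835,0,0,0,-0.5],[0.383,-0.172,-0.2835,0,0,0,-0.5],[0.383,-0.172,-0.2835,0,0,0,-0.5]])

```text
time: 24.02
tcp_pos: [0.6379, -0.2388, 0.1978]
ee_rot: [-0.631, 0.319, -0.318, 0.632]
wrist_force: [-0.3, -0.2, -0.3]
width: 0.351
```

Run:
```python
from h import *
o=status.get_obs();print(o["time"],o["tcp_pos"],o["wrist_force"],o["width"])
c=find("cap",o["tcp_pos"][2]-.006);print(proj(c,[*o["tcp_pos"][:2],o["tcp_pos"][2]-.006]));go([.6392,-.2405,.15])
```

```text
24.0167 [ 0.63788895 -0.23882561  0.19779144] [-0.26324703 -0.20570916 -0.3257095 ] 0.35053228268937925
cap 0.74 [255.8 249.4] [63.1 70.9] [ 0.636  -0.2359  0.1918] [235. 181.  76.]
[256.05527459 255.34886844]
shift [ 0.0023  0.048  -0.0003] turn [0. 0. 0.] n 2
```

Request:
play_rows(increments=[[0.002,0.02,0,0,0,0,-0.5],[0.002,0.035,0,0,0,0,-0.5],[0.002,0.045,0,0,0,0,-0.5],[0.002,0.052,0,0,0,0,-0.5],[0.002,0.056,0,0,0,0,-0.5],[0.002,0.056,0,0,0,0,-0.5],[0.002,0.056,0,0,0,0,-0.5]])

```text
time: 24.7
tcp_pos: [0.6394, -0.2419, 0.1423]
ee_rot: [-0.631, 0.318, -0.319, 0.631]
wrist_force: [-0.2, -0.5, -1.1]
width: 0.353
```

Run:
```python
from h import *
o=status.get_obs();print(o["time"],o["tcp_pos"],o["wrist_force"],o["width"]);go([.6392,-.2405,.136])
```

```text
24.7 [ 0.63937682 -0.24193719  0.1422688 ] [-0.20166327 -0.52579264 -1.10206016] 0.3527301895054477
shift [-0.0013  0.0063  0.0007] turn [0. 0. 0.] n 1
```

Request:
play_rows(increments=[[-0.0005,0.002,0,0,0,0,-0.5],[-0.0005,0.004,0,0,0,0,-0.5],[-0.0005,0.006,0,0,0,0,-0.5],[-0.0005,0.007,0,0,0,0,-0.5],[-0.0005,0.007,0,0,0,0,-0.5],[-0.0005,0.007,0,0,0,0,-0.5]])

```text
time: 25.2
tcp_pos: [0.6392, -0.242, 0.1361]
ee_rot: [0.631, -0.318, 0.319, -0.631]
wrist_force: [-1.1, 0.8, 5.6]
width: 0.356
```

Request:
play_rows(increments=[[0,0.0,0,0,0,0,-0.2],[0,0.0,0,0,0,0,0.1],[0,0.0,0,0,0,0,0.3],[0,0.0,0,0,0,0,0.3],[0,0.0,0,0,0,0,0.3],[0,-0.02,0,0,0,0,0.4],[0,-0.06,0,0,0,0,0.4],[0,-0.09,0,0,0,0,0.4],[0,-0.09,0,0,0,0,0.4],[0,-0.09,0,0,0,0,0.4],[0,-0.09,0,0,0,0,0.4]])

```text
time: 26.12
tcp_pos: [0.6385, -0.2415, 0.2242]
ee_rot: [-0.631, 0.319, -0.318, 0.631]
wrist_force: [0.2, -0.4, -0.5]
width: 0.699
```

Run:
```python
from h import *
o=status.get_obs();print(o["time"],o["tcp_pos"],o["wrist_force"],o["width"])
c=find("cap",.13);s=eyes.capture("scene")
a=cv2.resize(c["pixels"][120:240,180:330],(500,400),interpolation=3);q=proj(s,[.64,-.24,.08]).astype(int)
b=cv2.resize(s["pixels"][q[0]-40:q[0]+40,q[1]-30:q[1]+30],(300,400),interpolation=3)
cv2.imwrite("pics/w14.png",np.hstack([a,b])[:,:,::-1])
for z in (.108,.132):
  print(proj(s,[.6398,-.2413,z])-[q[0]-40,q[1]-30], proj(c,[.6398,-.2413,z]))
```

```text
26.1167 [ 0.63845485 -0.24154809  0.22424998] [ 0.21599382 -0.37835829 -0.47860727] 0.6990349180518575
cap 0.76 [255.9 200. ] [39.3 43.3] [ 0.6383 -0.2406  0.13  ] [252. 219.  90.]
[33.43641235 28.64996905] [193.93083065 256.80678185]
[26.71604824 27.20770103] [202.58264316 256.95462163]
```

View pics/w14.png

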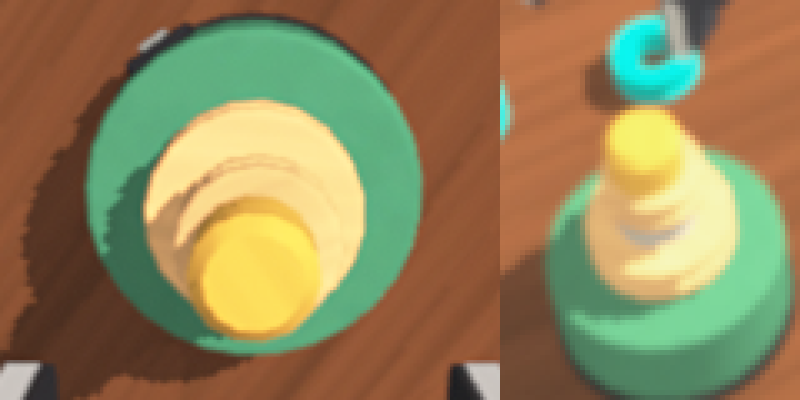

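Cap is centred, upright, and its top appears where the seated height predicts. Handing in.

```bash
python3 -c "
from plant import bot
print(bot.hand_in())"
```

```text
the job is handed in; nothing more can be done
None
```

I threaded all four parts onto the shaft in the order asked: large wooden wheel, short steel sleeve, pale small wheel, brass cap. I handed the job in at about 26 s, with the gripper open and raised about 9 cm above the cap. The hand-in reports no verdict.

- **Seating:** The last wrist and scene pictures show the stack upright and centred. The cap's top appears about where its seated height predicts. The cap met about 6 N of resistance at the expected height before I released it.
- **Disagreements:** Estimates of the shaft's position differed by up to about 4 mm, so I worked with (0.640, -0.241) m. My two estimates of where the cap sat in the grip also disagreed by a few millimetres. The bore's 4 mm play on each side allowed for both.
- **Grasp forces:** While closing on the large wheel, sleeve and cap, I read 6–8 N upward on the wrist, well under the limits.
- **Not checked:** I did not measure the long sleeve, jar and hammer again at the end. No planned path came near them, and the forces showed no sign of contact.

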